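# Stand the tipped spice jar up and put it back in the rack

## Task

One spice jar has tipped over and lies on the worktop in front of the spice rack. Stand it upright on the open worktop and let go of it; then pick it up again and set it down gently, not dropping it, in its empty place in the rack, upright and centred on the cork disc. Leave the other jars and the bottle standing in their places, and leave the garlic and the lime alone.

Things in the scene. Friction and masses are not known exactly. Their poses are not given: they have to be found in the camera images.
- tipped_jar: The spice jar that lies on its side: 44 mm in diameter, 105 mm tall with its black screw cap (cap: the top 20 mm, 44 mm across; glass body 42 mm), about 110 g, closed and rigid. Origin: centre of its underside; z axis runs from the underside to the cap (level at the start, pointing roughly to the robot's left; origin then about 22 mm above the worktop).
- rack: Spice rack, fixed on the dark worktop, open above: wooden base 84 x 290 mm, 12 mm thick, jars stand on it in one row; wooden ends 60 mm high; steel rails in front and behind, tops 49 mm above the worktop, 62 mm free between them. Places at y = -96, -32, 32, 96 mm of its frame, x = 0. Origin: centre of its underside; x across the row (away from robot), y along the row (to robot's left), z up.
- cork_disc: Thin cork disc, 38 mm across and 1 mm thick, lying on the rack's base in the empty place. Only a mark: soft, it adds no height, so the jar stands with its underside 12 mm above the worktop. Which of the four places is empty changes. Origin: centre of its underside; z up.
- jar_a: A spice jar standing in the rack: 44 mm in diameter, 105 mm tall with its black screw cap (cap: the top 20 mm, 44 mm across; glass body 42 mm), about 110 g, closed and rigid. Origin: centre of its underside; z axis runs from the underside to the cap.
- jar_b: Another spice jar standing in the rack: 44 mm in diameter, 105 mm tall with its black screw cap (cap: the top 20 mm, 44 mm across; glass body 42 mm), about 110 g, closed and rigid. Origin: centre of its underside; z axis runs from the underside to the cap.
- amber_bottle: Small amber bottle with black cap standing in the rack: 36 mm in diameter, 84 mm tall. Origin: centre of its underside; z up.
- garlic: Loose garlic bulb, 54 mm wide, 55 mm tall, on the worktop to the left. Origin: centre of its underside.
- lime: Loose lime, 53 x 46 mm, 48 mm tall, on the light-coloured counter to the right (4 mm higher than the dark worktop). Origin: centre of its underside.
Not all that is in view belongs to the job. What is shaped like the tipped_jar but red or yellow is not meant.

How it is judged:
On the way, in this order (a step that is already met when the one before it is completed fails the run):
1. the jar stands upright by itself on the worktop, let go of (angle between tipped_jar's own z axis and vertical below 0.1 rad and height (world z) of tipped_jar below 0.006 m and contact force between the fingers and tipped_jar below 0.05 N and linear speed of tipped_jar below 0.03 m/s), for 0.2 s.
2. the jar has been picked up again, its underside more than 30 mm above the worktop (height (world z) of tipped_jar above 0.03 m and contact force between the fingers and tipped_jar above 0.5 N), for 0.1 s.
At the end, for the whole second after the job is handed in: The jar stands on the rack's base within 13 mm of the cork disc's centre, upright within 0.08 rad, at rest and let go of; the other two jars and the amber bottle stand upright within 20 mm of where they were; the garlic and the lime lie within 30 mm of where they were (horizontal distance between tipped_jar and cork_disc below 0.013 m and angle between tipped_jar's own z axis and vertical below 0.08 rad and z of tipped_jar in the frame of rack between 0.008 and 0.016 m and linear speed of tipped_jar below 0.02 m/s and contact force between the fingers and tipped_jar below 0.05 N and distance of each of jar_a, jar_b, amber_bottle from where it was at the start of the episode below 0.02 m and angle between each of jar_a, jar_b, amber_bottle's own z axis and vertical below 0.12 rad and distance of each of garlic, lime from where it was at the start of the episode below 0.03 m); the robot touches nothing.
It fails at once if the jar is dropped (moves faster than 0.5 m/s while not held) (contact force between the fingers and tipped_jar below 0.05 N and linear speed of tipped_jar above 0.5 m/s).
It fails at once if a jar or bottle in the rack is tipped by more than 0.35 rad (angle between any of jar_a, jar_b, amber_bottle's own z axis and vertical above 0.35 rad).
It fails at once if the garlic or the lime is moved more than 30 mm (distance of any of garlic, lime from where it was at the start of the episode above 0.03 m).
It also fails if it takes over 51 s, if anything falls off the work surface, if the arm or the gripper's body presses on something with over 40 N, if the wrist force passes 120 N, or if a joint passes its speed limit or range.

## Robot

A 6-joint arm with a two-finger parallel gripper is mounted at the origin on a cart in front of the work surface, level with it; the furniture and walls round the work are solid. World frame = base frame: x ahead of the robot, y to its left, z up, the work surface at z = 0. Lengths are in m, angles in rad, forces in N, time in s.
With the tool pointing down it reaches from about 0.325 to 0.775 m from the base axis. Payload 5.5 kg.
Tool frame: the origin (TCP) lies at the very end of the fingers, on their centre line; the grasp point (between the pads) lies ctrl.grasp_offset behind it (ctrl.grasp_offset is the distance from the TCP to the grasp point, in m); z points along the fingers, y is the line along which they close (so a half turn about z gives the same grasp; the last joint's range is limited). The gripper opens to 85 mm and grips with 20 to 120 N. Pads are 22 mm wide; open, the fingers measure 114 mm over their backs; the gripper's body (76 mm by 85 mm) begins 54 mm behind the grasp point. The pads swing forward as they close: fully open they stand 13 mm farther back than shut.
Start: joints at [1.201, 0.091, 1.231, -0, 1.82, -0.057], TCP at [0.185, 0.571, 0.231] pointing down, gripper open.
Joint ranges: [-2.87, 2.87], [-0.86, 2.18], [0.17, 2.46], [-1.51, 4.65], [0.06, 2.69], [-2.65, 2.65]. Speed limits (rad/s): [2.57, 2.57, 3.01, 3.14, 3.14, 3.14].

## Interface

Orientations are given as a rotation vector (axis times angle).
In Python, from plant import ctrl, cams, order, models gives the robot as it stands.
- The arm moves only by the tool arm_command, never from a script. Its arguments are lists of equal length, an entry for each row: "xyz": the shift along the tool's x, y, z in cm, a list of three; "roll": the turn about the tool's z in degrees. In form: {"xyz": [[dx, dy, dz], ...], "roll": [roll, ...]}. A call has exactly 10 rows; each row shifts and turns the commanded pose from where the row before left it, along the tool's axes as they then stand; what a row does not reach is not made up. A row lasts 1/10 s, in which the tool goes at most 50 mm and 8.59 degrees, less where a joint would pass 70% of its speed; a pose out of reach is approached as far as the arm can. A call with a gripper value outside its range is refused whole. "gripper" is the finger opening in cm, from 0 to 8.54, set as the call begins (left out, the last holds). The fingers move at their own pace and stop on an object; "newtons" is the grip in N (left out, the last holds). Time passes only in rows, so rows that do not move let the fingers close, or fill a call up. It gives the time, the measured TCP pose, the force, the opening and the grip force at its end, in the units of the state.
- ctrl.state(): the state, without advancing time (a new reading comes with each control period).
- cams.read_camera(name): name is "scene" or "top" or "wrist"; returns a dict with "color" (480x640x3 uint8, red, green, blue), "z_map" (480x640 float32, m along the optical axis (not along the pixel's ray), 0 where there is no reading), "vertical_fov" (degrees; the focal length in pixels is half the picture's height over the tangent of half this angle, whatever the lens; pixels are square), "cx", "cy" (the principal point, pixels), "dist_coeffs" ([k1, k2, p1, p2, k3] as OpenCV has them; the pictures are not rectified), "cam_to_world" (4x4, takes a point from camera to world coordinates). Camera axes: x right, y up, looking along -z (the intrinsics and any distortion apply to the point x, -y, -z); pixel columns grow to the right and rows downward; lengths in m; the calibration is good to about 2 mm. A picture is of the moment at which its call begins.
- order.finish_job(): hands the job in; it is judged then, once.
Trained networks look in a picture, given as the dict that the camera call returned (one of the last four; its "shot" number tells which), for a name from the list of things; names that differ only in an ending like _2 or _b are one class to them, and where a whole thing is asked for, a point or a joint stands for the part that bears it (a point fixed in the world has none). Each returns a list of dicts, best first, with "score" (0 to 1); they miss things now and then, are a little off and sometimes report something else, mostly with a low value. They report only what shows in the picture. A call takes as long as a camera call. They do not tell look-alikes from the thing itself.
- models.recognise(picture, target): "centre" ([column, row] in pixels, amid what is visible of it).
- models.spot_point(picture, target): "centre" ([column, row] in pixels: a listed point, or the origin of a listed thing).
The state is a dict: "time": time; "qpos": joint angles; "dq": joint speeds; "tau": joint torques, N m; "tcp_pos": TCP position; "orientation": TCP orientation; "wrist_force": force on the tool from outside, world axes, zero at the start; "torque": the same for the moment, N m; "opening": opening from 0.0 (shut) to 1.0 (fully open); "grip_force": force on a finger pad.
Only numpy, scipy, OpenCV 4.12 (cv2) and the standard library are available. Lean on these libraries where they do the work, as an engineer would, in place of code of your own. Each camera call takes 0.05 s, during which the arm holds its last target. There are 200 camera calls.

## Working session

There is one attempt and no reset: what is moved stays moved. The work goes in short steps, Python scripts to look and compute and a tool call to move; the robot and the scene stay as the last step left them, time stands still between calls to the robot, and variables do not carry over. Pictures are saved under pics/ and viewed, at most 10 in all, crops included, and the job is handed in when it is done.

Besides the shell and the picture viewer there is one more tool, called after "Call:" as name([rows], argument=value, ...), one row to a line, values as JSON. arm_command: Moves the arm, as the interface text tells. Its arguments: {"type":"object","properties":{"xyz":{"type":"array","items":{"type":"array","items":{"type":"number"}}},"roll":{"type":"array","items":{"type":"number"}},"gripper":{"type":"number"},"newtons":{"type":"number"}},"required":["xyz","roll"]}

```bash
ls; mkdir -p pics
cat > h.py <<'E'
import numpy as np, cv2
from scipy.spatial.transform import Rotation as R
from plant import ctrl, cams, order, models
def K(p):
    f=240/np.tan(np.radians(p["vertical_fov"])/2)
    return np.array([[f,0,p["cx"]],[0,f,p["cy"]],[0,0,1.]])
def ray(p,uv):
    n=cv2.undistortPoints(np.array([[uv]],float),K(p),np.array(p["dist_coeffs"],float))[0,0]
    return np.array([n[0],-n[1],-1.])
def w(p,uv,z=None):
    """pixel to world by depth, or on plane z"""
    M=np.array(p["cam_to_world"]); r=ray(p,uv)
    if z is None:
        u,v=int(round(uv[0])),int(round(uv[1]))
        a=p["z_map"][max(v-1,0):v+2,max(u-1,0):u+2]; a=a[a>0]
        d=np.median(a) if a.size else np.nan
        return M[:3,:3]@(r*d)+M[:3,3]
    d=M[:3,:3]@r; return M[:3,3]+d*(z-M[2,3])/d[2]
def save(p,n): cv2.imwrite(f"pics/{n}.png",p["color"][:,:,::-1])
E
python3 - <<'E'
from h import *
s=ctrl.state(); print(s["tcp_pos"],R.from_rotvec(s["orientation"]).as_matrix().round(3),ctrl.grasp_offset,s["opening"])
np.set_printoptions(precision=3,suppress=True)
for n in ("scene","top"):
    p=cams.read_camera(n); save(p,n+"0"); print(n,np.array(p["cam_to_world"])[:3,3])
    for t in ("tipped_jar","cork_disc","rack","amber_bottle","garlic","lime"):
        for r in models.recognise(p,t)[:5]: print(t,round(r["score"],2),np.round(r["centre"]),w(p,r["centre"]))
E
```

```text
pics
[0.18451915 0.57059374 0.23008246] [[-0.951  0.308 -0.001]
 [ 0.308  0.951 -0.002]
 [ 0.    -0.002 -1.   ]] 0.0187 1.0017274237414062
scene [-0.319 -0.394  1.105]
tipped_jar 0.85 [351. 249.] [ 0.415 -0.055  0.039]
tipped_jar 0.65 [238. 228.] [0.324 0.253 0.042]
tipped_jar 0.6 [287. 153.] [0.607 0.264 0.092]
tipped_jar 0.59 [301. 217.] [0.447 0.121 0.04 ]
cork_disc 0.59 [324. 179.] [0.633 0.152 0.011]
rack 0.79 [314. 178.] [0.623 0.181 0.01 ]
rack 0.49 [342. 179.] [0.596 0.07  0.086]
amber_bottle 0.57 [304. 170.] [0.606 0.206 0.052]
amber_bottle 0.23 [326. 182.] [0.625 0.14  0.014]
garlic 0.64 [234. 184.] [0.468 0.372 0.033]
lime 0.5 [448. 276.] [ 0.452 -0.317  0.042]
top [0.219 0.061 1.48 ]
tipped_jar 0.95 [238. 273.] [0.352 0.273 0.038]
tipped_jar 0.93 [303. 231.] [0.456 0.122 0.043]
tipped_jar 0.92 [372. 240.] [ 0.438 -0.043  0.04 ]
tipped_jar 0.59 [179. 334.] [0.206 0.403 0.042]
cork_disc 0.53 [293. 167.] [0.622 0.151 0.012]
rack 0.85 [280. 170.] [0.613 0.186 0.009]
amber_bottle 0.6 [269. 165.] [0.612 0.207 0.066]
garlic 0.61 [191. 223.] [0.469 0.39  0.04 ]
lime 0.84 [486. 233.] [ 0.462 -0.316  0.047]
lime 0.6 [294. 168.] [0.62  0.151 0.01 ]
```

Run:
```python
from h import *
a=cv2.imread("pics/top0.png")[120:380,130:530]; cv2.imwrite("pics/topc.png",cv2.resize(a,None,fx=2,fy=2,interpolation=2))
a=cv2.imread("pics/scene0.png")[110:310,200:480]; cv2.imwrite("pics/scenec.png",cv2.resize(a,None,fx=2.8,fy=2.8,interpolation=2))
```

```text
(no output)
```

View pics/topc.png

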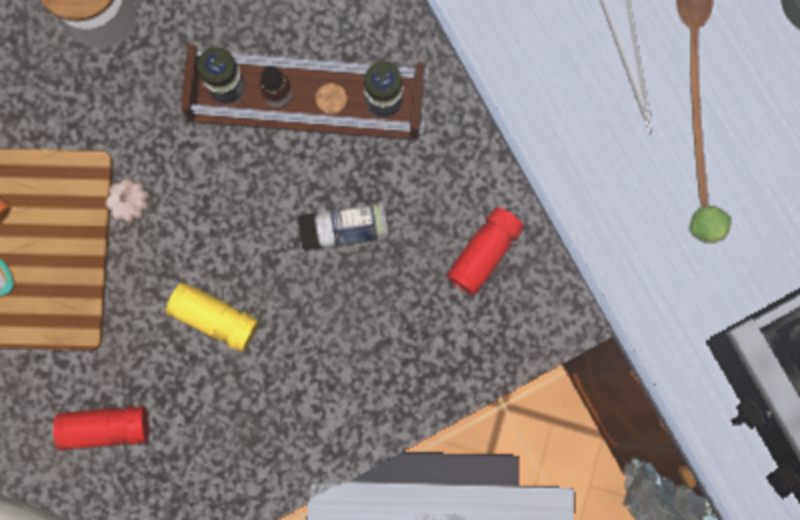

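View pics/scenec.png

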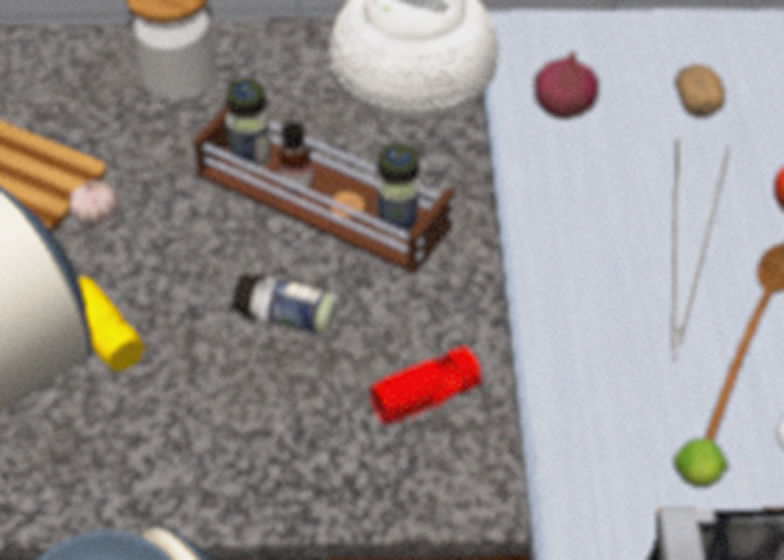

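Four jar-shaped things lie down (full top picture): red (372,240), yellow (238,273), red (179,334), and the glass one with a label and black cap (303,231). The last is the tipped jar: it is glass with a black cap, lies in front of the rack, and its cap points to the robot's left. The empty place with the cork disc is at (294,168), between the bottle and the right-hand jar.

Next I confirm it in an enlarged crop and measure its axis.

Run:
```python
from h import *
np.set_printoptions(precision=4,suppress=True)
p=cams.read_camera("top")
c=p["color"]; a=cv2.resize(c[205:260,270:340],None,fx=9,fy=9,interpolation=2)[:,:,::-1]; cv2.imwrite("pics/jar.png",a)
P=np.array([[*w(p,(u,v)),u,v] for v in range(205,260) for u in range(270,340)])
m=P[:,2]>0.012; Q=P[m]
xy=Q[:,:2]; rect=cv2.minAreaRect((xy*1000).astype(np.float32)); print("rect mm",rect, len(Q), Q[:,2].max())
hi=xy[Q[:,2]>0.03]; mu=hi.mean(0); d=np.linalg.svd(hi-mu)[2][0]; print("axis",d,np.degrees(np.arctan2(d[1],d[0])),mu,((hi-mu)@d).min(),((hi-mu)@d).max())
print("dots",[w(p,u,0.022) for u in ((286,235.5),(321,230.5))])
# rack & cork
hsv=cv2.cvtColor(c,cv2.COLOR_RGB2HSV)
for t in ("cork_disc","tipped_jar","jar_a","amber_bottle"):
    for r in models.spot_point(p,t)[:4]: print(t,round(r["score"],2),r["centre"],w(p,r["centre"],0.012))
P=np.array([[*w(p,(u,v))] for v in range(135,195) for u in range(215,350)])
k=P[(P[:,2]>.035)&(P[:,2]<.065)]; print("rack rect",cv2.minAreaRect((k[:,:2]*1000).astype(np.float32)))
```

```text
rect mm ((454.06390380859375, 125.73301696777344), (43.915382385253906, 105.58988952636719), 10.611266136169434) 789 0.04521264021907667
axis [-0.184   0.9829] 100.60499306864124 [0.4533 0.1257] -0.05293374757947711 0.05265702603741252
dots [array([0.4478, 0.163 , 0.022 ]), array([0.4622, 0.0784, 0.022 ])]
cork_disc 0.76 [294.8, 168.2] [0.619  0.1477 0.012 ]
tipped_jar 0.91 [358.9, 258.9] [ 0.3963 -0.0153  0.012 ]
tipped_jar 0.66 [217.1, 267.5] [0.3666 0.328  0.012 ]
tipped_jar 0.62 [157.3, 334.3] [0.2031 0.4623 0.012 ]
jar_a 0.73 [242.2, 168.6] [0.6147 0.2783 0.012 ]
jar_a 0.59 [319.6, 170.0] [0.616  0.0861 0.012 ]
amber_bottle 0.65 [271.2, 165.5] [0.6244 0.2066 0.012 ]
rack rect ((619.3577880859375, 177.3479766845703), (293.4498596191406, 84.76082611083984), 86.67611694335938)
```

View pics/jar.png

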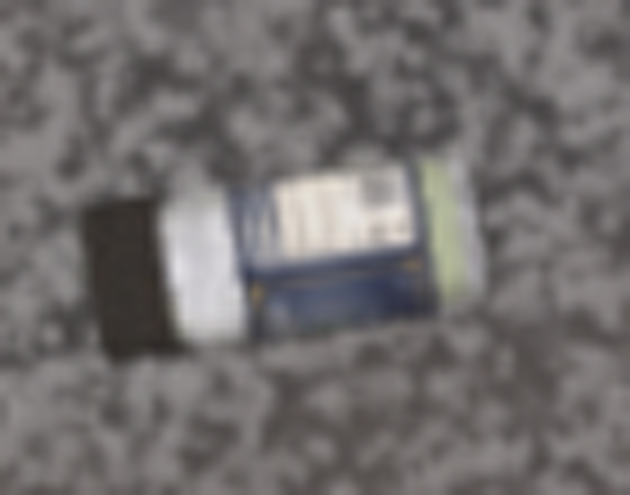

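The crop confirms it: black cap at the left (crop 130,275), label, and clear glass foot at the right (crop 470,230). The measured footprint is 44 x 106 mm, which matches. I'll move above the cap end.

Call:
arm_command([
  [-3.66, -2.91, 0],
  [-3.66, -2.91, 0],
  [-3.66, -2.91, 0],
  [-3.66, -2.91, 0],
  [-3.66, -2.91, 0],
  [-3.66, -2.91, 0],
  [-3.66, -2.91, 0],
  [-3.66, -2.91, 0],
  [-3.66, -2.91, 0],
  [-3.66, -2.91, 0],
], roll=[0, 0, 0, 0, 0, 0, 0, 0, 0, 0], gripper=8.5, newtons=20)

```text
time: 1.95
tcp_pos: [0.444, 0.1797, 0.2316]
orientation: [0.489, 3.102, 0.001]
wrist_force: [1.3, 0.7, -0.4]
opening: 1.002
grip_force: 0.0
```

Call:
arm_command([
  [0, 0, 1],
  [0, 0, 1],
  [0, 0, 1],
  [0, 0, 1],
  [0, 0, 1],
  [0, 0, 1],
  [0, 0, 1],
  [0, 0, 1],
  [0, 0, 1],
  [0, 0, 1],
], roll=[6.14, 6.14, 6.14, 6.14, 6.14, 6.14, 6.14, 6.14, 6.14, 6.14])

```text
time: 2.95
tcp_pos: [0.4433, 0.1814, 0.131]
orientation: [2.01, 2.414, 0.0]
wrist_force: [-0.3, -0.0, 0.9]
opening: 0.996
grip_force: 0.0
```

```bash
cat > look.py <<'E'
from h import *
np.set_printoptions(precision=4,suppress=True)
s=ctrl.state(); M=R.from_rotvec(s["orientation"]).as_matrix(); t=np.array(s["tcp_pos"])
print("t",s["time"],"tcp",t,"yaw tool y",np.degrees(np.arctan2(M[1,1],M[0,1])),"open",s["opening"],s["grip_force"],s["wrist_force"],s["qpos"])
def togo(x,y,z): print("tool move cm",M.T@(np.array([x,y,z])-t)*100)
E
python3 - <<'E'
from look import *
togo(0.4433,0.1812,0.10)
p=cams.read_camera("wrist"); save(p,"w1")
for r in models.recognise(p,"tipped_jar")[:2]: print(r,w(p,r["centre"]))
P=np.array([w(p,(u,v)) for v in range(0,480,4) for u in range(0,640,4) if p["z_map"][v,u]>0])
k=P[(P[:,2]>.012)&(P[:,2]<.06)&(abs(P[:,0]-.45)<.06)&(abs(P[:,1]-.126)<.08)]
print(cv2.minAreaRect((k[:,:2]*1000).astype(np.float32)),len(k))
E
```

```text
t 2.95 tcp [0.4433 0.1814 0.131 ] yaw tool y 10.421010857451735 open 0.99609218788618 0.0 [-0.3455 -0.0325  0.8613] [ 0.3173 -0.236   1.7194  0.      1.6579  0.1354]
tool move cm [-0.0195 -0.0083  3.0993]
{'centre': [174.4, 65.3], 'score': 0.82} [0.345  0.2734 0.0431]
{'centre': [552.9, 211.9], 'score': 0.17} [0.59   0.2307 0.0476]
((453.6379699707031, 127.29364013671875), (43.480079650878906, 104.64703369140625), 9.544137954711914) 508
```

View pics/w1.png

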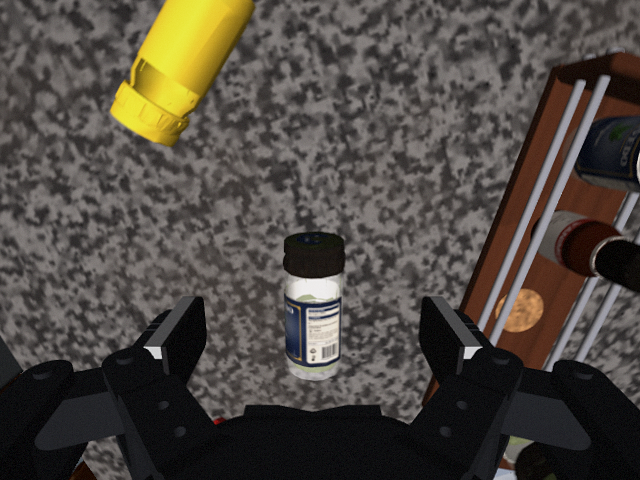

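The wrist view shows the glass jar between the fingers, cap at (313,255), well lined up. The yellow jar (170,80) and the rack are clear of the fingers. I'll descend over the last few millimetres of the cap and grip lightly.

Call:
arm_command([
  [0.1, 0, 2],
  [0, 0, 2],
  [0, 0, 2],
  [0, 0, 2],
  [0, 0, 2],
  [0, 0, 1.5],
  [0, 0, 1],
  [0, 0, 0.2],
  [0, 0, 0],
  [0, 0, 0],
], roll=[0, 0, 0, 0, 0, 0, 0, 0, 0, 0])

```text
time: 4.05
tcp_pos: [0.4438, 0.1826, 0.0054]
orientation: [2.004, 2.418, 0.002]
wrist_force: [-0.1, -0.3, 0.2]
opening: 0.993
grip_force: 0.0
```

Call:
arm_command([
  [0, 0, 0],
  [0, 0, 0],
  [0, 0, 0],
  [0, 0, 0],
  [0, 0, 0],
  [0, 0, 0],
  [0, 0, 0],
  [0, 0, 0],
  [0, 0, 0],
  [0, 0, 0],
], roll=[0, 0, 0, 0, 0, 0, 0, 0, 0, 0], gripper=3.5, newtons=20)

```text
time: 5.05
tcp_pos: [0.4433, 0.1825, 0.0047]
orientation: [2.005, 2.418, 0.001]
wrist_force: [-1.9, 0.7, 5.9]
opening: 0.503
grip_force: 20.1
```

Call:
arm_command([
  [0, 0, -0.2],
  [-0.05, 0, -0.2],
  [-0.05, 0, -0.2],
  [-0.05, 0, -0.2],
  [-0.05, 0, -0.2],
  [-0.1, 0, -0.2],
  [-0.1, 0, -0.2],
  [-0.1, 0, -0.2],
  [0, 0, 0],
  [0, 0, 0],
], roll=[0, 0, 0, 0, 0, 0, 0, 0, 0, 0])

```text
time: 6.05
tcp_pos: [0.4441, 0.1775, 0.0203]
orientation: [2.005, 2.418, 0.0]
wrist_force: [-0.3, -0.8, -1.1]
opening: 0.505
grip_force: 20.6
```

```bash
cat > prof.py <<'E'
from look import *
def prof(name,c="scene",box=None):
    p=cams.read_camera(c); save(p,name)
    V,U=np.mgrid[0:480:1,0:640:1]
    n=cv2.undistortPoints(np.stack([U.ravel(),V.ravel()],1)[:,None].astype(float),K(p),np.array(p["dist_coeffs"],float))[:,0]
    d=p["z_map"].ravel(); C=np.stack([n[:,0]*d,-n[:,1]*d,-d],1); T=np.array(p["cam_to_world"])
    P=C@T[:3,:3].T+T[:3,3]; P=P[d>0]; col=p["color"].reshape(-1,3)[d>0]
    return p,P,col
E
python3 - <<'E'
from prof import *
b=np.array([0.4634,0.0741]); a=np.array([-.184,.983])
for c in ("scene",):
    p,P,col=prof("s1",c)
    q=P[:,:2]-b; s=q@a; l=q@[a[1],-a[0]]
    m=(abs(l)<.02)&(s>-.03)&(s<.13)&(P[:,2]>.008)
    for k in np.arange(-.03,.13,.01):
        z=P[m&(s>=k)&(s<k+.01),2]
        if len(z): print(round(k,3),len(z),z.min().round(3),z.max().round(3))
img=p["color"][170:290,230:390,::-1]; cv2.imwrite("pics/s1c.png",cv2.resize(img,None,fx=4,fy=4,interpolation=2))
E
```

```text
t 6.05 tcp [0.4441 0.1775 0.0203] yaw tool y 10.675487999285364 open 0.5045477834656478 20.561184883117676 [-0.3352 -0.8163 -1.1063] [ 0.3089 -0.1779  1.8684  0.      1.451   0.1226]
-0.01 57 0.011 0.058
0.0 53 0.015 0.057
0.01 51 0.022 0.058
0.02 53 0.024 0.059
0.03 177 0.024 0.392
0.04 149 0.023 0.408
0.05 92 0.025 0.409
0.06 310 0.025 0.406
0.07 165 0.027 0.404
0.08 125 0.025 0.404
0.09 99 0.03 0.406
0.1 47 0.088 0.406
0.11 49 0.32 0.407
0.12 45 0.119 0.406
```

View pics/s1c.png

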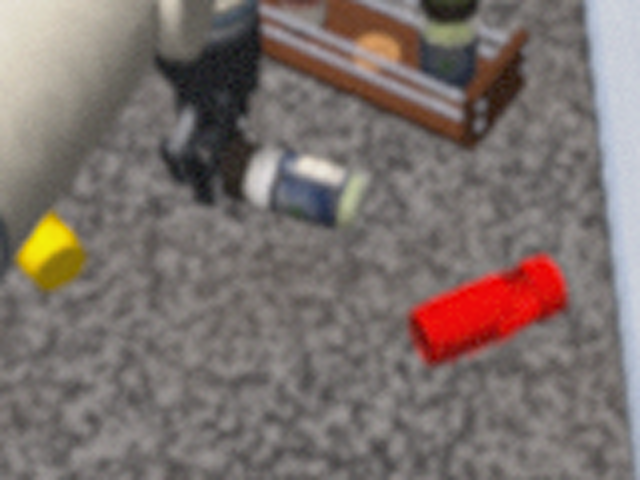

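The grip holds the jar rigidly: it rose level, 16 mm, with its top at 58 mm. I'll lower it to a few millimetres and slacken the fingers so that it can swing.

Call:
arm_command([
  [0, 0, 0.2],
  [0, 0, 0.2],
  [0, 0, 0.2],
  [0, 0, 0.1],
  [0, 0, 0],
  [0, 0, 0],
  [0, 0, 0],
  [0, 0, 0],
  [0, 0, 0],
  [0, 0, 0],
], roll=[0, 0, 0, 0, 0, 0, 0, 0, 0, 0], gripper=4.2)

```text
time: 7.1
tcp_pos: [0.4441, 0.1775, 0.0133]
orientation: [2.005, 2.418, 0.0]
wrist_force: [0.4, -0.1, -1.3]
opening: 0.5
grip_force: 20.6
```

Call:
arm_command([
  [0, 0, 0],
  [0, 0, 0],
  [0, 0, 0],
  [0, 0, 0],
  [0, 0, 0],
  [0, 0, 0],
  [0, 0, 0],
  [0, 0, 0],
  [0, 0, 0],
  [0, 0, 0],
], roll=[0, 0, 0, 0, 0, 0, 0, 0, 0, 0], gripper=4.27)

```text
time: 8.1
tcp_pos: [0.4441, 0.1774, 0.0133]
orientation: [2.005, 2.418, -0.0]
wrist_force: [0.4, 0.4, -1.4]
opening: 0.503
grip_force: 20.6
```

Call:
arm_command([
  [0, 0, 0],
  [0, 0, 0],
  [0, 0, 0],
  [0, 0, 0],
  [0, 0, 0],
  [0, 0, 0],
  [0, 0, 0],
  [0, 0, 0],
  [0, 0, 0],
  [0, 0, 0],
], roll=[0, 0, 0, 0, 0, 0, 0, 0, 0, 0], gripper=4.31)

```text
time: 9.1
tcp_pos: [0.4441, 0.1775, 0.0133]
orientation: [-2.005, -2.418, -0.0]
wrist_force: [0.0, -0.0, -1.3]
opening: 0.504
grip_force: 14.1
```

The grip force now follows the commanded opening, so I'll slacken further.

Call:
arm_command([
  [0, 0, 0],
  [0, 0, 0],
  [0, 0, 0],
  [0, 0, 0],
  [0, 0, 0],
  [0, 0, 0],
  [0, 0, 0],
  [0, 0, 0],
  [0, 0, 0],
  [0, 0, 0],
], roll=[0, 0, 0, 0, 0, 0, 0, 0, 0, 0], gripper=4.33)

```text
time: 10.1
tcp_pos: [0.4441, 0.1774, 0.0132]
orientation: [-2.005, -2.418, 0.0]
wrist_force: [-0.8, -0.4, -1.2]
opening: 0.506
grip_force: 10.4
```

Call:
arm_command([
  [0, 0, 0],
  [0, 0, 0],
  [0, 0, 0],
  [0, 0, 0],
  [0, 0, 0],
  [0, 0, 0],
  [0, 0, 0],
  [0, 0, 0],
  [0, 0, 0],
  [0, 0, 0],
], roll=[0, 0, 0, 0, 0, 0, 0, 0, 0, 0], gripper=4.36)

```text
time: 11.1
tcp_pos: [0.4441, 0.1775, 0.0133]
orientation: [2.005, 2.418, 0.0]
wrist_force: [0.4, -1.0, -1.1]
opening: 0.512
grip_force: 5.4
```

```bash
cat > tilt.py <<'E'
from prof import *
b=np.array([0.4634,0.0741]); a=np.array([-.184,.983])
p,P,col=prof("s2","scene")
q=P[:,:2]-b; s=q@a; l=q@[a[1],-a[0]]
m=(abs(l)<.02)&(s>-.06)&(s<.09)&(P[:,2]>.006)
for k in np.arange(-.06,.09,.01):
    z=P[m&(s>=k)&(s<k+.01),2]
    if len(z): print(round(k,3),len(z),np.percentile(z,[0,50,95]).round(3))
E
python3 tilt.py
```

```text
t 11.1 tcp [0.4441 0.1775 0.0133] yaw tool y 10.678655072358264 open 0.5119488502052565 5.3932370245456696 [ 0.4422 -1.0192 -1.127 ] [ 0.309  -0.1716  1.8758 -0.      1.4373  0.1226]
-0.05 1 [0.006 0.006 0.006]
-0.01 56 [0.008 0.035 0.046]
0.0 51 [0.015 0.04  0.046]
0.01 51 [0.016 0.043 0.047]
0.02 54 [0.018 0.044 0.049]
0.03 172 [0.013 0.352 0.38 ]
0.04 147 [0.017 0.384 0.399]
0.05 97 [0.015 0.391 0.401]
0.06 303 [0.007 0.223 0.396]
0.07 165 [0.018 0.19  0.396]
0.08 140 [0.019 0.113 0.396]
```

At 5 N the jar turns in the pads: its base has dropped to the worktop, a tilt of about 5°. I'll lift along the arc about the base edge.

Call:
arm_command([
  [-0.1, 0, -0.35],
  [-0.1, 0, -0.35],
  [-0.15, 0, -0.35],
  [-0.15, 0, -0.35],
  [-0.15, 0, -0.35],
  [-0.2, 0, -0.35],
  [-0.2, 0, -0.35],
  [-0.25, 0, -0.35],
  [-0.25, 0, -0.35],
  [0, 0, 0],
], roll=[0, 0, 0, 0, 0, 0, 0, 0, 0, 0], gripper=4.37)

```text
time: 12.15
tcp_pos: [0.4473, 0.162, 0.0455]
orientation: [2.005, 2.418, 0.001]
wrist_force: [-0.1, 0.5, -0.8]
opening: 0.512
grip_force: 4.1
```

```bash
python3 tilt.py
python3 - <<'E'
import cv2
cv2.imwrite("pics/s2c.png",cv2.resize(cv2.imread("pics/s2.png")[170:290,230:390],None,fx=4,fy=4,interpolation=2))
E
```

```text
t 12.15 tcp [0.4473 0.162  0.0455] yaw tool y 10.658940262024748 open 0.5123081847246984 4.119842424988747 [-0.1351  0.4874 -0.7994] [ 0.276  -0.2057  1.8466 -0.0001  1.4998  0.09  ]
-0.06 2 [0.007 0.007 0.008]
-0.05 1 [0.006 0.006 0.006]
-0.03 1 [0.009 0.009 0.009]
-0.02 43 [0.006 0.037 0.044]
-0.01 60 [0.011 0.043 0.048]
0.0 53 [0.02  0.047 0.053]
0.01 123 [0.019 0.37  0.404]
0.02 198 [0.027 0.403 0.426]
0.03 117 [0.03  0.423 0.432]
0.04 132 [0.038 0.243 0.432]
0.05 363 [0.033 0.255 0.427]
0.06 129 [0.044 0.215 0.429]
0.07 130 [0.006 0.146 0.429]
0.08 66 [0.006 0.425 0.429]
```

View pics/s2c.png

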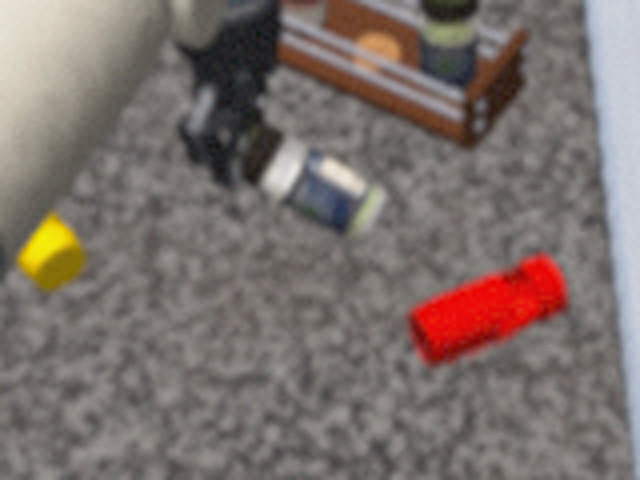

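The jar is tilting as planned, base on the worktop, about 25°. I'll continue the arc.

Call:
arm_command([
  [-0.25, 0, -0.3],
  [-0.25, 0, -0.3],
  [-0.3, 0, -0.3],
  [-0.3, 0, -0.3],
  [-0.3, 0, -0.25],
  [-0.3, 0, -0.25],
  [-0.3, 0, -0.25],
  [-0.3, 0, -0.25],
  [-0.3, 0, -0.25],
  [0, 0, 0],
], roll=[0, 0, 0, 0, 0, 0, 0, 0, 0, 0])

```text
time: 13.2
tcp_pos: [0.4519, 0.1361, 0.0695]
orientation: [2.005, 2.418, -0.0]
wrist_force: [1.0, -0.2, -0.7]
opening: 0.51
grip_force: 4.7
```

Call:
arm_command([
  [-0.45, 0, -0.25],
  [-0.45, 0, -0.25],
  [-0.45, 0, -0.2],
  [-0.45, 0, -0.2],
  [-0.45, 0, -0.2],
  [-0.45, 0, -0.15],
  [-0.45, 0, -0.15],
  [-0.5, 0, -0.15],
  [-0.5, 0, -0.1],
  [0, 0, 0],
], roll=[0, 0, 0, 0, 0, 0, 0, 0, 0, 0])

```text
time: 14.2
tcp_pos: [0.4594, 0.0952, 0.0856]
orientation: [-2.006, -2.418, 0.001]
wrist_force: [-0.7, 0.4, -0.2]
opening: 0.507
grip_force: 6.3
```

```bash
python3 tilt.py
python3 - <<'E'
import cv2
cv2.imwrite("pics/s3c.png",cv2.resize(cv2.imread("pics/s2.png")[170:290,230:390],None,fx=4,fy=4,interpolation=2))
E
```

```text
t 14.2 tcp [0.4594 0.0952 0.0856] yaw tool y 10.63453908245445 open 0.5065292737157314 6.2572892010211945 [-0.7093  0.4004 -0.2461] [ 0.132  -0.2472  1.8095 -0.0004  1.5798 -0.0536]
-0.06 9 [0.423 0.432 0.439]
-0.05 159 [0.012 0.445 0.464]
-0.04 130 [0.013 0.461 0.472]
-0.03 123 [0.01  0.062 0.472]
-0.02 437 [0.008 0.285 0.467]
-0.01 161 [0.013 0.11  0.469]
0.0 163 [0.032 0.171 0.469]
0.01 87 [0.007 0.465 0.469]
0.02 52 [0.113 0.467 0.47 ]
0.03 60 [0.006 0.466 0.469]
0.04 62 [0.385 0.466 0.47 ]
0.05 63 [0.008 0.467 0.47 ]
0.06 74 [0.39  0.468 0.472]
0.07 42 [0.464 0.471 0.474]
0.08 1 [0.443 0.443 0.443]
```

View pics/s3c.png

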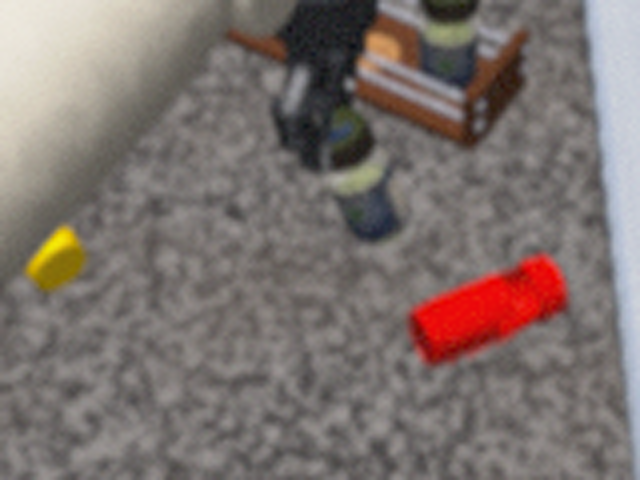

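The jar is now at about 70°, still leaning with its cap towards the robot's left. I'll finish the arc.

Call:
arm_command([
  [-0.4, 0, -0.1],
  [-0.4, 0, -0.05],
  [-0.4, 0, -0.05],
  [-0.4, 0, 0],
  [-0.3, 0, 0],
  [-0.3, 0, 0.05],
  [-0.3, 0, 0.05],
  [0, 0, 0],
  [0, 0, 0],
  [0, 0, 0],
], roll=[0, 0, 0, 0, 0, 0, 0, 0, 0, 0])

```text
time: 15.25
tcp_pos: [0.4641, 0.0714, 0.0868]
orientation: [-2.005, -2.419, -0.0]
wrist_force: [-0.2, -0.6, -1.3]
opening: 0.51
grip_force: 6.3
```

```bash
cat > top.py <<'E'
from prof import *
a=np.array([-.184,.983]); g=t[:2]
# upper cap disc & side lean seen by scene and top cameras, relative to the TCP along tool x (s) and y (l)
for c in ("scene","top"):
    p,P,col=prof("v_"+c,c)
    q=P[:,:2]-g; s=q@M[:2,0]; l=q@M[:2,1]
    m=(abs(l)<.035)&(abs(s)<.07)
    for z0 in np.arange(0.005,0.125,.01):
        k=m&(P[:,2]>=z0)&(P[:,2]<z0+.01)
        if k.sum()>3: print(c,"z%.3f"%z0,k.sum(),"s",np.percentile(s[k],[2,50,98])*1e3,"l",np.percentile(l[k],[2,98])*1e3)
E
python3 top.py
python3 - <<'E'
import cv2
cv2.imwrite("pics/s4c.png",cv2.resize(cv2.imread("pics/v_scene.png")[170:290,250:410],None,fx=4,fy=4,interpolation=2))
E
```

```text
t 15.25 tcp [0.4641 0.0714 0.0868] yaw tool y 10.683933766733231 open 0.5099698584491675 6.250978857278824 [-0.1844 -0.5672 -1.3464] [ 0.0802 -0.2473  1.8075  0.0001  1.5814 -0.1063]
scene z0.005 50 s [-67.6416   2.0445  66.0792] l [-32.484   29.3872]
scene z0.015 39 s [-62.6164 -52.6408 -26.541 ] l [-21.3432   9.8935]
scene z0.025 39 s [-59.759  -50.6015 -22.4954] l [-20.8658  10.8123]
scene z0.035 45 s [-56.2906 -43.3382 -19.1663] l [-22.7548   8.2531]
scene z0.045 47 s [-54.3482 -41.8812 -12.1327] l [-20.7434   5.2922]
scene z0.055 54 s [-49.8445 -38.9632 -15.2602] l [-21.3585   9.6683]
scene z0.065 48 s [-45.2714 -35.1338  -7.1403] l [-21.1385  14.9777]
scene z0.075 48 s [-44.0441 -31.2313  -8.9746] l [-20.5932   8.1393]
scene z0.085 39 s [-39.2592 -30.1861 -10.4447] l [-24.3587   8.2688]
scene z0.095 61 s [-35.4181 -17.9908   5.5338] l [-32.527   15.2625]
scene z0.105 107 s [-30.6749 -14.2098   5.116 ] l [-33.4176  23.6821]
scene z0.115 20 s [-28.8921 -10.0715   1.9579] l [-33.2111  23.7271]
top z0.005 12 s [-56.5789  -0.3923  51.3633] l [-25.737    7.4278]
top z0.015 11 s [-60.0579 -56.9676 -42.1663] l [-21.0195  13.3745]
top z0.025 26 s [-59.0062 -54.3857 -34.3334] l [-22.8893  16.0081]
top z0.035 30 s [-55.7779 -49.2087 -27.2518] l [-22.6398  13.3873]
top z0.045 19 s [-51.2524 -47.0609 -30.7122] l [-21.8083  10.4471]
top z0.055 33 s [-48.2475 -41.8907 -17.5644] l [-22.6496   9.8727]
top z0.065 23 s [-44.3606 -38.7871 -19.2361] l [-22.1225   4.9155]
top z0.075 27 s [-40.9981 -34.732  -21.8992] l [-21.2257   2.511 ]
top z0.085 10 s [-37.411  -28.4354 -16.0091] l [-22.123   -1.7243]
top z0.095 11 s [-31.13   -25.9448 -20.7663] l [-18.7441  -9.5408]
```

View pics/s4c.png

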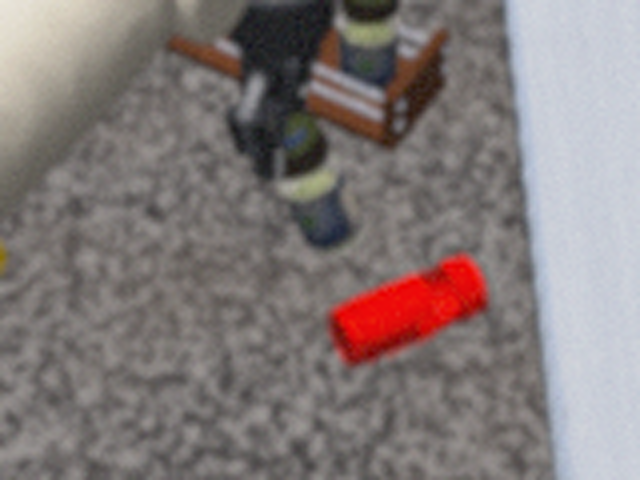

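It leans about 19°, base edge just touching. I'll press down slightly and drag, so that the worktop's friction turns it up.

Call:
arm_command([
  [0, 0, 0.15],
  [-0.3, 0, 0.05],
  [-0.4, 0, 0],
  [-0.4, 0, 0],
  [-0.4, 0, 0],
  [-0.4, 0, 0],
  [-0.4, 0, 0],
  [-0.4, 0, 0],
  [-0.3, 0, 0],
  [0, 0, 0],
], roll=[0, 0, 0, 0, 0, 0, 0, 0, 0, 0])

```text
time: 16.35
tcp_pos: [0.4694, 0.0414, 0.0841]
orientation: [-2.005, -2.417, 0.001]
wrist_force: [0.1, -0.9, 0.5]
opening: 0.513
grip_force: 7.9
```

```bash
python3 top.py
```

```text
t 16.35 tcp [0.4694 0.0414 0.0841] yaw tool y 10.645212062965397 open 0.5134659387099836 7.912741005420685 [ 0.0929 -0.935   0.4925] [ 0.0159 -0.2401  1.8062 -0.0001  1.5766 -0.1699]
scene z0.005 61 s [-63.33   -14.5829  65.8328] l [-30.7054  32.0721]
scene z0.015 34 s [-35.8506 -23.3401   1.1442] l [-20.9059   8.1332]
scene z0.025 34 s [-35.0063 -20.8265   2.7401] l [-23.0058  -0.3715]
scene z0.035 39 s [-35.1937 -20.2328   3.275 ] l [-21.8291   7.3343]
scene z0.045 41 s [-34.8795 -20.5041   7.0595] l [-21.0678   6.6266]
scene z0.055 35 s [-34.4896 -21.454    4.0289] l [-21.5603   7.3455]
scene z0.065 42 s [-32.8816 -18.4315   3.6095] l [-23.5012   0.5155]
scene z0.075 30 s [-33.2522 -22.951   -5.6562] l [-20.9011   3.5018]
scene z0.085 26 s [-32.2689 -19.9359   5.0158] l [-30.0933  -0.5477]
scene z0.095 65 s [-32.5628 -16.3355   6.8943] l [-33.6836  23.3465]
scene z0.105 89 s [-29.7757 -14.8772   4.2326] l [-34.1319  23.8155]
scene z0.115 14 s [-13.7505 -10.6347  -8.2201] l [-31.0463  26.395 ]
top z0.005 10 s [-60.3199 -26.6255  43.1208] l [-32.1117  19.1193]
top z0.025 4 s [-31.3139 -26.9496 -15.6347] l [-21.559 -11.781]
top z0.035 4 s [-30.4173 -21.1147 -17.3781] l [-22.4954 -11.9477]
top z0.055 6 s [-30.9295 -27.3711 -21.972 ] l [-19.7329  -7.5235]
top z0.065 4 s [-29.9439 -22.9659 -19.0692] l [-20.6505 -10.5711]
top z0.085 4 s [-25.7084 -23.4854 -20.8304] l [-19.8206 -16.2702]
```

It is nearly upright, about 2° off. I'll nudge it the rest of the way and let go.

Call:
arm_command([
  [-0.2, 0, 0.05],
  [-0.1, 0, 0],
  [0, 0, 0],
  [0, 0, 0],
  [0, 0, 0],
  [0, 0, 0],
  [0, 0, 0],
  [0, 0, 0],
  [0, 0, 0],
  [0, 0, 0],
], roll=[0, 0, 0, 0, 0, 0, 0, 0, 0, 0])

```text
time: 17.45
tcp_pos: [0.4702, 0.0389, 0.0843]
orientation: [-2.005, -2.418, 0.0]
wrist_force: [-0.0, -0.4, -1.6]
opening: 0.512
grip_force: 7.7
```

Call:
arm_command([
  [0, 0, 0],
  [0, 0, 0],
  [0, 0, 0],
  [0, 0, 0],
  [0, 0, 0],
  [0, 0, 0],
  [0, 0, 0],
  [0, 0, 0],
  [0, 0, 0],
  [0, 0, 0],
], roll=[0, 0, 0, 0, 0, 0, 0, 0, 0, 0], gripper=6.5)

```text
time: 18.45
tcp_pos: [0.4702, 0.0389, 0.0843]
orientation: [2.005, 2.419, -0.0]
wrist_force: [0.3, 0.2, 1.2]
opening: 0.76
grip_force: 0.0
```

```bash
python3 top.py
```

```text
t 18.45 tcp [0.4702 0.0389 0.0843] yaw tool y 10.68096382753594 open 0.7599369636495928 0.0 [0.3398 0.2182 1.2177] [ 0.0105 -0.2395  1.8054 -0.      1.5757 -0.176 ]
scene z0.005 60 s [-60.0472  -9.2161  63.5345] l [-32.3568  29.3582]
scene z0.015 32 s [-34.7254 -19.4433   2.7925] l [-21.0608   7.9271]
scene z0.025 39 s [-35.397  -22.6683   2.461 ] l [-20.9152   5.9482]
scene z0.035 33 s [-35.8442 -18.2388   2.6067] l [-21.7904   2.7432]
scene z0.045 39 s [-35.4727 -21.788    2.7578] l [-19.9244   3.5488]
scene z0.055 34 s [-35.1985 -20.1632   3.01  ] l [-20.9396   3.3167]
scene z0.065 39 s [-34.789  -21.3101  -5.2027] l [-20.8126   5.6181]
scene z0.075 28 s [-34.7932 -25.083   -9.4531] l [-21.5848   4.305 ]
scene z0.085 25 s [-35.9066 -24.171    0.3257] l [-22.5973  17.1076]
scene z0.095 82 s [-34.7518 -17.8982   6.2117] l [-33.0344  33.7623]
scene z0.105 79 s [-30.6637 -16.1423  -4.6105] l [-25.8113  33.8689]
scene z0.115 9 s [-13.121  -11.0623  -5.7724] l [-33.7462  34.5299]
top z0.005 16 s [-58.0617  23.2549  44.2229] l [-30.5838  24.5126]
top z0.015 4 s [-32.0122 -27.3808 -23.1053] l [-19.4874 -10.2965]
top z0.055 4 s [-33.016  -28.3978 -24.4434] l [-18.078   -8.0454]
top z0.085 4 s [-31.3238 -26.9503 -23.2991] l [-18.2173 -10.584 ]
```

The jar stands upright, its axis 14 mm behind the grasp centre. I'll centre on it, go lower and re-grip firmly.

Call:
arm_command([
  [-0.35, 0, 0],
  [-0.35, 0, 0],
  [-0.35, 0, 0],
  [-0.35, 0, 0],
  [0, 0, 0.6],
  [0, 0, 0.6],
  [0, 0, 0.6],
  [0, 0, 0],
  [0, 0, 0],
  [0, 0, 0],
], roll=[0, 0, 0, 0, 0, 0, 0, 0, 0, 0])

```text
time: 19.55
tcp_pos: [0.4729, 0.0252, 0.0665]
orientation: [2.005, 2.418, 0.0]
wrist_force: [-0.2, 0.4, -0.8]
opening: 0.761
grip_force: 0.0
```

Call:
arm_command([
  [0, 0, 0],
  [0, 0, 0],
  [0, 0, 0],
  [0, 0, 0],
  [0, 0, 0],
  [0, 0, 0],
  [0, 0, 0],
  [0, 0, -1],
  [0, 0, -2],
  [0, 0, -2],
], roll=[0, 0, 0, 0, 0, 0, 0, 0, 0, 0], gripper=3.5, newtons=40)

```text
time: 20.55
tcp_pos: [0.472, 0.0251, 0.116]
orientation: [-2.004, -2.417, 0.003]
wrist_force: [1.5, 0.7, -1.4]
opening: 0.507
grip_force: 40.9
```

```bash
sed -i 's/0.125,.01/0.185,.01/' top.py; python3 top.py | grep -v top
python3 - <<'E'
from look import *
togo(0.618,0.1465,t[2])
p=cams.read_camera("wrist");save(p,"w2")
for r in models.spot_point(p,"cork_disc")[:2]: print(r,w(p,r["centre"],.013))
E
```

```text
t 20.55 tcp [0.472  0.0251 0.116 ] yaw tool y 10.679978160325746 open 0.5066173115742104 40.88348865509033 [ 1.4602  0.6976 -1.3848] [-0.0187 -0.2471  1.7553 -0.0001  1.6361 -0.2051]
scene z0.005 44 s [-52.3939   3.4844  69.0835] l [-33.9752  33.1668]
scene z0.045 12 s [-19.5596  -8.1319  15.8064] l [-18.7693  -0.3501]
scene z0.055 30 s [-20.4385  -6.7165  16.6263] l [-21.2148   8.4511]
scene z0.065 41 s [-20.2295  -5.2157  20.9717] l [-21.5117   0.4766]
scene z0.075 33 s [-21.3034  -4.4942  20.9923] l [-22.2098   3.6641]
scene z0.085 42 s [-21.3557  -5.0094  20.0323] l [-24.2031   3.0517]
scene z0.095 41 s [-21.5687  -7.4784  19.9157] l [-22.192    1.4463]
scene z0.105 39 s [-22.425   -7.3486  20.7835] l [-21.7217  -1.4181]
scene z0.115 21 s [-21.5504 -14.7304  16.5767] l [-27.0174   4.1516]
scene z0.125 33 s [-20.9699 -10.6564   9.624 ] l [-32.4948  -2.8271]
scene z0.135 32 s [-21.7394 -12.4203   3.7661] l [-34.4559  12.6478]
scene z0.145 49 s [-21.0568 -13.7295   1.1776] l [-33.9224  28.2731]
scene z0.155 23 s [-20.7836 -13.0289  -1.8471] l [-33.4568  25.6715]
scene z0.165 12 s [-14.8211 -13.1202  -9.4804] l [-33.8018  27.8913]
scene z0.175 16 s [-18.0832 -12.6206  -6.4749] l [-33.3483  17.4569]
t 20.65 tcp [0.474  0.0251 0.1191] yaw tool y 10.675689253752951 open 0.5060313688346512 40.89275658130646 [ 1.0367  0.5583 -1.4717] [-0.0187 -0.249   1.7514 -0.      1.6349 -0.2051]
tool move cm [ 9.2616 16.3967  0.0609]
{'centre': [563.7, 95.5], 'score': 0.94} [0.6168 0.1474 0.013 ]
```

The jar is held upright and centred, 52 mm up. I'll turn to the rack's axes, lift, and go round the neighbouring jar.

Call:
arm_command([
  [0, 0, -2],
  [0, 0, -2],
  [2, 0, 0],
  [2, 0, 0],
  [2.5, 0, 0],
  [2.5, 0, 0],
  [2, 0, 0],
  [2, 0, 0],
  [0, 0, 0],
  [0, 0, 0],
], roll=[7, 7, 0, 0, 0, 0, 0, 0, 0, 0])

```text
time: 21.75
tcp_pos: [0.4797, 0.1548, 0.1546]
orientation: [-2.283, -2.156, 0.004]
wrist_force: [0.3, 0.0, -1.5]
opening: 0.513
grip_force: 41.1
```

Call:
arm_command([
  [0, 1.5, 0],
  [0, 2, 0],
  [0, 2, 0],
  [0, 2, 0],
  [0, 2, 0],
  [0, 2, 0],
  [0, 1.5, 0],
  [0, 0.6, 0],
  [0, 0, 0],
  [0, 0, 0],
], roll=[0, 0, 0, 0, 0, 0, 0, 0, 0, 0])

```text
time: 22.75
tcp_pos: [0.6156, 0.1466, 0.156]
orientation: [-2.285, -2.155, 0.001]
wrist_force: [-0.1, 0.1, -1.7]
opening: 0.505
grip_force: 41.2
```

```bash
python3 top.py | grep scene
python3 - <<'E'
from look import *
togo(0.6175,0.147,0.078)
p=cams.read_camera("wrist");save(p,"w3")
for r in models.spot_point(p,"cork_disc")[:1]: print(r,w(p,r["centre"],.013))
E
```

```text
scene z0.005 363 s [-61.867    6.7352  62.1007] l [-33.8798  33.7139]
scene z0.015 84 s [-66.5621   9.3254  67.7143] l [-33.7064  34.0016]
scene z0.025 82 s [-60.5483  14.74    62.2077] l [-34.9016  34.5394]
scene z0.035 59 s [-66.7519  48.0444  69.7224] l [-34.2782  30.6852]
scene z0.045 112 s [-68.1743  22.249   67.3287] l [-34.8033  34.1111]
scene z0.055 47 s [-67.54    54.3258  68.1078] l [-22.1601  10.9958]
scene z0.065 23 s [-66.3373  53.2793  65.0656] l [-19.995    3.9983]
scene z0.075 34 s [-69.2335  53.7785  69.8072] l [-20.1952   3.8195]
scene z0.085 62 s [-65.9981   5.8565  67.8124] l [-20.0197   8.8814]
scene z0.095 56 s [-68.0211  -5.2655  69.0016] l [-23.6524   7.3648]
scene z0.105 61 s [-68.8599 -21.428    8.2724] l [-23.0644  16.9199]
scene z0.115 104 s [-69.4472 -52.8426  13.5628] l [-22.8013  20.3247]
scene z0.125 37 s [-23.1284 -11.0786  13.7112] l [-23.115   2.222]
scene z0.135 39 s [-23.8029 -13.0663  13.6042] l [-22.9722   2.8282]
scene z0.145 35 s [-22.7095 -14.0472   8.1073] l [-24.9626   4.7943]
scene z0.155 34 s [-22.4089 -16.1431  -1.6459] l [-29.8729  14.0904]
scene z0.165 36 s [-21.4731 -12.2116   4.9339] l [-34.7691  23.0642]
scene z0.175 39 s [-21.2595 -13.0999   3.8429] l [-34.6651  22.7947]
t 22.85 tcp [0.6155 0.147  0.1565] yaw tool y -3.317502490085315 open 0.5036255716601257 41.21062874794006 [-0.8155 -0.9932 -1.1674] [0.1806 0.1774 1.2689 0.     1.6954 0.2385]
tool move cm [0.0134 0.1973 7.8458]
{'centre': [313.4, 221.0], 'score': 0.72} [0.6164 0.1485 0.013 ]
```

View pics/w3.png

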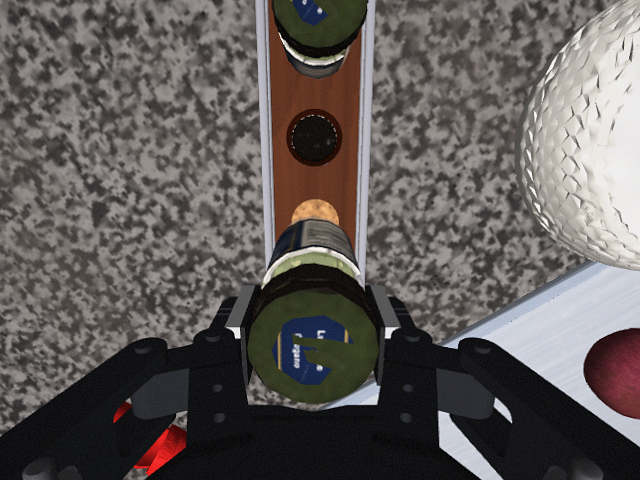

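The wrist view shows the jar held over the empty place: cork at (315,212) just beyond the jar, bottle at (314,138), rails clear on both sides. I'll lower it.

Call:
arm_command([
  [0, 0.1, 1],
  [0, 0, 1],
  [0, 0, 1],
  [0, 0, 1],
  [0, 0, 1],
  [0, 0, 1],
  [0, 0, 0.6],
  [0, 0, 0.3],
  [0, 0, 0.2],
  [0, 0, 0],
], roll=[0, 0, 0, 0, 0, 0, 0, 0, 0, 0])

```text
time: 23.95
tcp_pos: [0.6172, 0.147, 0.0854]
orientation: [2.285, 2.156, 0.0]
wrist_force: [0.3, 0.0, -1.4]
opening: 0.508
grip_force: 41.2
```

Call:
arm_command([
  [0, 0, 0.1],
  [0, 0, 0.1],
  [0, 0, 0.1],
  [0, 0, 0.1],
  [0, 0, 0.1],
  [0, 0, 0.1],
  [0, 0, 0.1],
  [0, 0, 0],
  [0, 0, 0],
  [0, 0, 0],
], roll=[0, 0, 0, 0, 0, 0, 0, 0, 0, 0])

```text
time: 24.95
tcp_pos: [0.6172, 0.1471, 0.0788]
orientation: [2.285, 2.156, 0.001]
wrist_force: [-0.5, -0.7, 3.0]
opening: 0.506
grip_force: 41.4
```

It has touched down on the base (about 4 N). I'll release, retreat and check.

Call:
arm_command([
  [0, 0, 0],
  [0, 0, 0],
  [0, 0, 0],
  [0, 0, 0],
  [0, 0, 0],
  [0, 0, 0],
  [0, 0, 0],
  [0, 0, 0],
  [0, 0, 0],
  [0, 0, 0],
], roll=[0, 0, 0, 0, 0, 0, 0, 0, 0, 0], gripper=6.5)

```text
time: 25.95
tcp_pos: [0.6171, 0.147, 0.0783]
orientation: [2.285, 2.156, 0.0]
wrist_force: [-0.2, 0.6, 0.6]
opening: 0.763
grip_force: 0.0
```

Call:
arm_command([
  [0, 0, -1],
  [0, 0, -2],
  [0, 0, -3],
  [0, 0, -3],
  [0, 0, -3],
  [0, 0, -2],
  [0, -3, 0],
  [0, -4, 0],
  [0, -4, 0],
  [0, -4, 0],
], roll=[0, 0, 0, 0, 0, 0, 0, 0, 0, 0])

```text
time: 26.95
tcp_pos: [0.4659, 0.1557, 0.2191]
orientation: [2.285, 2.156, 0.001]
wrist_force: [-0.5, 0.9, 0.7]
opening: 0.758
grip_force: 0.0
```

Run:
```python
from prof import *
p,P,col=prof("end","top")
for r in models.spot_point(p,"jar_a")[:4]: print(r,w(p,r["centre"],.012))
k=(P[:,2]>.108)&(P[:,2]<.13)&(abs(P[:,0]-.617)<.05)&(P[:,1]>.03)&(P[:,1]<.33)
Q=P[k]
for y in (.085,.147,.275):
    q=Q[abs(Q[:,1]-y)<.03]; print(y,len(q),q.mean(0) if len(q) else "",)
s,P,col=prof("ends","scene")
k=(abs(P[:,0]-.617)<.04)&(abs(P[:,1]-.147)<.03)&(P[:,2]>.02)
for z in (.055,.075,.095,.11):
    q=P[k&(abs(P[:,2]-z)<.006)]; print(z,len(q),q[:,1].min(),q[:,1].max(),q[:,0].min()) if len(q) else 0
a=cv2.resize(p["color"][120:250,210:360,::-1],None,fx=2.6,fy=2.6); b=cv2.resize(s["color"][110:240,250:400,::-1],None,fx=2.6,fy=2.6)
cv2.imwrite("pics/endc.png",np.hstack([a,b]))
```

```text
t 26.95 tcp [0.4659 0.1557 0.2191] yaw tool y -3.332926609849469 open 0.7582039619214186 0.0 [-0.5065  0.8828  0.7442] [ 0.2531 -0.205   1.5373  0.0001  1.8083  0.3113]
{'centre': [321.1, 171.2], 'score': 0.89} [0.613  0.0823 0.012 ]
0.085 265 [0.6127 0.0804 0.1158]
0.147 13 [0.6212 0.146  0.1139]
0.275 58 [0.6399 0.2752 0.1163]
0.055 46 0.12079141458806508 0.1724937871040556 0.5794052938541392
0.075 49 0.12363337249012618 0.1681809992208163 0.5935517004007558
0.095 51 0.12440490760740819 0.16409377425563854 0.5946145165137078
0.11 78 0.12492070585029202 0.16477685054728575 0.5940838444650203
```

View pics/endc.png

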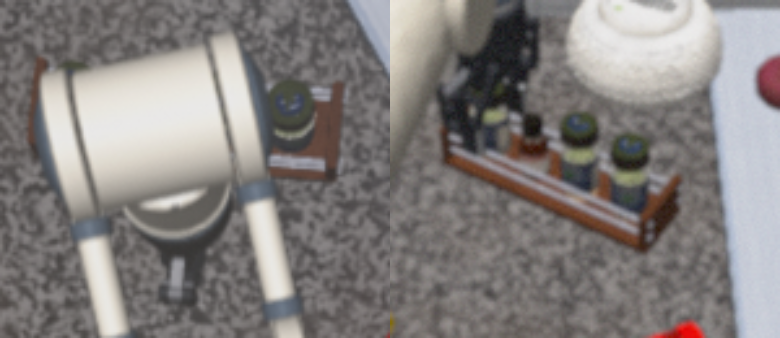

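The scene view (right half) shows the jar upright at (580,150), between the bottle at (535,140) and the right jar at (630,170). It measures about (0.616, 0.146) and the gripper is clear, so I'm handing in.

```bash
python3 -c "
from plant import order
print(order.finish_job())"
```

```text
the job is handed in; nothing more can be done
None
```

The tipped jar was stood upright on the worktop and released, then picked up and set gently in its empty place in the rack, about 2 mm from the cork's measured centre; the job is handed in, and no verdict came back.

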